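# Set out the goldsmith's bench for doming and soldering

### The job

Set out the bench for the next job. Lay the steel bench block in the middle of the black rubber pad, its long sides along the pad's long sides, with the brass doming block standing on the middle of it, and stand the wooden punch holder on the table just left of the pad (left as the robot looks at the bench), level with the middle of the pad's left edge and with a gap of 2 cm to it. Lay the black charcoal block lengthwise on the middle of the firebrick, stand the white flux jar on the pale soldering board midway between the firebrick and the green dish, and leave the amber oil jar where it is.

Things in the scene. Friction and masses are not known exactly. Their poses are not given: they have to be found in the camera images.
- pad: black rubber pad, fixed flat on the table: 110 mm along its x, 90 mm along its y, 3 mm thick. Origin: centre of its underside (table level). z up; its x points away from the robot and its y to the robot's left, both within about 0.15 rad, so its left edge is its +y side (45 mm from the origin)
- board: pale off-white soldering board, fixed flat on the table: 110 mm along x, 300 mm along y, 8 mm thick. Origin: centre of its underside. x away from the robot, y to the left, within 0.15 rad. It carries the firebrick and the green dish, one near each end (either way round), their centres 100 mm either side of the board's centre, so the midway point is the board's centre, on its top at 8 mm
- brick: orange-red firebrick, fixed on the soldering board: 100 mm along its x (its long way, across the board), 65 mm along y, 32 mm high. Origin: centre of its underside; its top is at 40 mm above the table
- dish: light green open plastic dish with silver discs in it, fixed on the soldering board: 100 x 70 x 28 mm (x, y, z). Origin: centre of its underside
- block: loose steel bench block, a plain bright slab: 80 mm along its x, 55 mm along its y, 20 mm thick, about 0.65 kg. Origin: centre of its underside, z up
- dome: loose brass doming block: a 34 mm cube with round dark hollows on its faces, about 0.3 kg. Origin: centre of its underside, z up, x and y square to its sides
- charcoal: loose black charcoal block: 70 mm along its x, 40 mm along its y, 24 mm thick, light. Origin: centre of its underside, z up
- flux: loose white flux jar with a blue lid: upright round jar 36 mm across (lid 38 mm, from 34 mm up), 45 mm high. Origin: centre of its underside, z up
- stand: loose wooden punch holder: upright round block of pale wood 46 mm across and 42 mm high, with five thin steel punches standing in the middle of its top, up to 73 mm above the table. Origin: centre of its underside, z up
- oil: loose amber oil jar with a black lid, same size as the flux jar (38 mm across, 45 mm high), standing among the loose things. To be left where it is. Origin: centre of its underside
There are look-alikes about, which are no part of the job. Of the things like the charcoal, leave any that is pink, purple or turquoise; of the rest the smaller one is meant.

How it is judged:
By the outcome, as a careful person would: the job done as asked, in the order asked, and still so for the second after the job is handed in, with the robot touching nothing.
It also fails if it takes over 122 s, if anything falls off the work surface, if the arm or the gripper's body presses on something with over 40 N, if the wrist force passes 120 N, or if a joint passes its speed limit or range.

### The arm

A 6-joint arm with a two-finger parallel gripper is mounted at the origin on the work surface. World frame = base frame: x ahead of the robot, y to its left, z up, the work surface at z = 0. Lengths are in m, angles in rad, forces in N, time in s.
With the tool pointing down it reaches from about 0.325 to 1 m from the base axis. Payload 5.1 kg.
Tool frame: the origin (TCP) lies at the very end of the fingers, on their centre line; the grasp point (between the pads) lies 19 mm behind it (tcp_to_grasp is the distance from the TCP to the grasp point, in m); z points along the fingers, y is the line along which they close (so a half turn about z gives the same grasp; the last joint's range is limited). The gripper opens to 85 mm and grips with 20 to 120 N. Pads are 22 mm wide; open, the fingers measure 114 mm over their backs; the gripper's body (76 mm by 85 mm) begins 54 mm behind the grasp point. The pads swing forward as they close: fully open they stand 13 mm farther back than shut.
Start: joints at [1.178, 0.124, 1.65, -0, 1.367, -0.083], TCP at [0.198, 0.619, 0.231] pointing down, gripper open.
Joint ranges: [-2.61, 2.61], [-1.02, 2.33], [0.03, 2.71], [-1.35, 4.49], [0.32, 2.68], [-2.91, 2.91]. Speed limits (rad/s): [2.57, 2.57, 3.14, 3.14, 3.14, 3.14].

### API

Orientations are given as a unit quaternion [w, x, y, z].
In Python, from plant import get_obs, camera, sign_off, tcp_to_grasp gives the robot as it stands.
- The arm moves only by the tool play_rows, never from a script. Its argument "commands" is a list that holds one entry, the list of rows, each a list of 7 numbers: the turn, a rotation vector about the tool's x, y, z in degrees, then the shift along the tool's x, y, z in mm, then the opening, from 0 (shut) to 1 (fully open). In form: [[[wx, wy, wz, x, y, z, hand], ...]]. A call has 1 to 10 rows; each row is the pose to reach, as a shift and turn from the pose commanded when the call began, along the tool's axes at that moment; what a row does not reach only later rows make up. A row lasts 1/12 s, in which the tool goes at most 41.7 mm and 7.16 degrees, less where a joint would pass 70% of its speed; a pose out of reach is approached as far as the arm can. A call with a gripper value outside its range is refused whole. The fingers move at their own pace and stop on an object; the grip force is fixed at half the most. Time passes only in rows, so rows that repeat a pose let the fingers close. It gives the time, the measured TCP pose, the force, the opening and the grip force at its end, in the units of the state.
- get_obs(): the state, without advancing time (a new reading comes with each control period).
- camera(name): name is "side" or "top" or "wrist"; returns a dict with "pixels" (420x560x3 uint8, red, green, blue), "z_map" (420x560 float32, m along the optical axis (not along the pixel's ray), 0 where there is no reading), "mtx" (3x3 intrinsics, pixels), "T" (4x4, takes a point from camera to world coordinates). Camera axes: x right, y up, looking along -z (the intrinsics and any distortion apply to the point x, -y, -z); pixel columns grow to the right and rows downward; lengths in m; the calibration is good to about 2 mm. A picture is of the moment at which its call begins.
- sign_off(): hands the job in; it is judged then, once.
The state is a dict: "t": time; "q": joint angles; "dq": joint speeds; "joint_torque": joint torques, N m; "position": TCP position; "tcp_rot": TCP orientation; "force": force on the tool from outside, world axes, zero at the start; "moment": the same for the moment, N m; "opening": finger opening in m; "grasp_force": force on a finger pad.
Only numpy, scipy, OpenCV 4.12 (cv2) and the standard library are available. Lean on these libraries where they do the work, as an engineer would, in place of code of your own. Each camera call takes 0.05 s, during which the arm holds its last target. There are 200 camera calls.

## Working session

There is one attempt and no reset: what is moved stays moved. The work goes in short steps, Python scripts to look and compute and a tool call to move; the robot and the scene stay as the last step left them, time stands still between calls to the robot, and variables do not carry over. Pictures are saved under pics/ and viewed, at most 14 in all, crops included, and the job is handed in when it is done.

Besides the shell and the picture viewer there is one more tool, called after "Request:" as name(argument=value, ...), one argument or row to a line, values as JSON. play_rows: Moves the arm, as the interface text tells. Its arguments: {"type":"object","properties":{"commands":{"type":"array"}},"required":["commands"]}

```bash
mkdir -p pics; ls; cat > h.py <<'E'
import numpy as np, cv2, pickle
from plant import get_obs, camera, sign_off, tcp_to_grasp
from scipy.spatial.transform import Rotation as R
def shot(name, fn):
    c=camera(name); cv2.imwrite(f'pics/{fn}.png', c['pixels'][:,:,::-1]); pickle.dump(c,open(f'{fn}.pkl','wb')); return c
def load(fn): return pickle.load(open(f'{fn}.pkl','rb'))
def cloud(c):
    z=c['z_map']; h,w=z.shape; u,v=np.meshgrid(np.arange(w),np.arange(h)); K=c['mtx']
    p=np.stack([(u-K[0,2])/K[0,0]*z, -(v-K[1,2])/K[1,1]*z, -z, np.ones_like(z)],-1)
    P=(p@c['T'].T)[...,:3]; P[z==0]=np.nan; return P
def Rt(q): return R.from_quat([q[1],q[2],q[3],q[0]])
E
python3 - <<'E'
from h import *
o=get_obs(); print(o, tcp_to_grasp)
for n in ('top','side'):
    c=shot(n,n+'0'); print(n,c['mtx'].round(1).tolist(),c['T'].round(3).tolist(), [k for k in c])
E
```

```text
pics
{'t': 0.0, 'q': array([ 1.17839645e+00,  1.24522963e-01,  1.65168662e+00, -2.52428903e-05,
        1.36749489e+00, -8.26134548e-02]), 'dq': array([-0.00063949, -0.00065259, -0.00043146,  0.00090304,  0.00074063,
       -0.00015982]), 'joint_torque': array([ 2.65157469e-04, -4.23632240e+01, -3.65448582e+01, -4.92777872e-05,
        6.96831834e-03,  7.08755636e-06]), 'position': array([0.19796223, 0.61847483, 0.230034  ]), 'tcp_rot': array([-2.36422573e-04,  1.54271973e-01,  9.88027855e-01, -1.02917555e-03]), 'force': array([-0.44206488,  0.21142139, -0.4968963 ]), 'moment': array([-0.02985457, -0.0055521 , -0.01165898]), 'grasp_force': 0.0, 'opening': 0.0851491362079756} 0.0187
top [[457.2, 0.0, 284.2], [0.0, 457.2, 216.1], [0.0, 0.0, 1.0]] [[-0.023, 0.997, -0.08, 0.323], [-1.0, -0.023, 0.002, 0.042], [0.0, 0.08, 0.997, 1.14], [0.0, 0.0, 0.0, 1.0]] ['pixels', 'z_map', 'mtx', 'T']
side [[494.4, 0.0, 279.9], [0.0, 494.4, 209.0], [0.0, 0.0, 1.0]] [[0.89, 0.357, -0.282, -0.032], [-0.455, 0.703, -0.546, -0.777], [0.004, 0.615, 0.789, 1.215], [0.0, 0.0, 0.0, 1.0]] ['pixels', 'z_map', 'mtx', 'T']
```

View pics/top0.png

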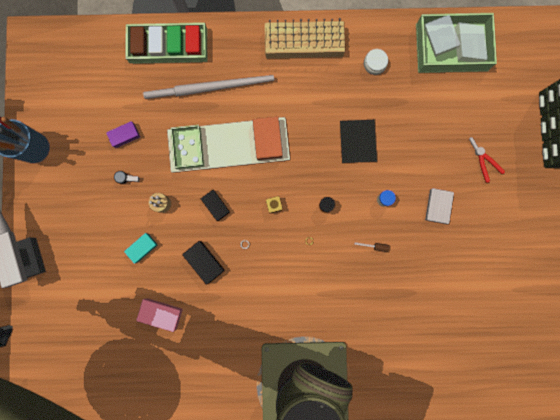

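View pics/side0.png

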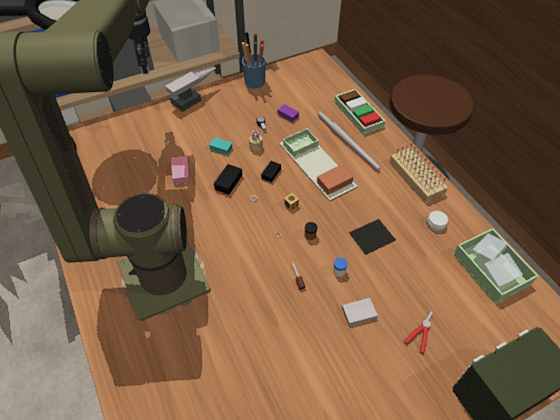

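Top view: charcoal-like things are black small (216,205), black large (204,262), purple (123,134), turquoise (140,248) and pink (159,316). With the coloured ones excluded, the smaller black at (216,205) fits. Others: dome (275,205), oil with black lid (327,205), flux with blue lid (388,198), steel slab (440,206), stand (158,202), pad (358,141), board (229,145). The white jar at (376,62) has no blue lid. I'll measure these and confirm in a crop.

```bash
cat > m.py <<'E'
from h import *
for n in ('top0','side0'):
    c=load(n); P=cloud(c); Z=P[...,2]
    m=((Z>0.012)&(Z<0.09)&(P[...,0]>0.2)&(P[...,0]<0.75)&(abs(P[...,1])<0.5)).astype(np.uint8)
    k,l,s,ce=cv2.connectedComponentsWithStats(m,connectivity=4)
    print(n,'table z',np.nanmedian(Z[(abs(Z)<.02)]))
    for i in range(1,k):
        if s[i,4]<25: continue
        p=P[l==i]; zt=np.percentile(p[:,2],90)
        t=p[p[:,2]>zt-0.006]
        (cx,cy),(a,b),th=cv2.minAreaRect((t[:,:2]*1000).astype(np.float32))
        print(ce[i].round(),s[i,4],'ztop %.3f'%zt,'c %.0f %.0f size %.0f %.0f ang %.0f'%(cx,cy,a,b,th),'rgb',np.median(c['pixels'][l==i],0))
c=load('top0');im=c['pixels'][100:300,90:490,::-1]
cv2.imwrite('pics/crop0.png',cv2.resize(im,(800,400),interpolation=cv2.INTER_CUBIC))
E
python3 m.py
```

```text
top0 table z 4.5929954773926696e-05
[189.  90.] 721 ztop 0.026 c 740 257 size 25 258 ang 6 rgb [158. 148. 143.]
[267. 138.] 1110 ztop 0.043 c 605 76 size 100 65 ang 5 rgb [193. 108.  71.]
[122. 134.] 490 ztop 0.027 c 627 438 size 41 70 ang 23 rgb [143.  76. 163.]
[187. 147.] 489 ztop 0.037 c 589 275 size 100 71 ang 5 rgb [107. 117.  88.]
[192. 142.] 29 ztop 0.015 c 605 266 size 15 16 ang 88 rgb [196. 210. 194.]
[481. 151.] 51 ztop 0.016 c 564 -456 size 25 17 ang 24 rgb [188. 177. 171.]
[183. 153.] 25 ztop 0.015 c 577 290 size 18 11 ang 86 rgb [195. 202. 200.]
[493. 161.] 25 ztop 0.015 c 540 -483 size 25 9 ang 46 rgb [200.  50.  43.]
[124. 178.] 198 ztop 0.024 c 520 429 size 30 58 ang 6 rgb [137.5 141.  146. ]
[440. 206.] 743 ztop 0.022 c 429 -345 size 56 80 ang 78 rgb [194. 183. 177.]
[215. 205.] 469 ztop 0.027 c 443 209 size 70 40 ang 35 rgb [45. 43. 42.]
[387. 198.] 224 ztop 0.047 c 449 -211 size 37 35 ang 88 rgb [ 54. 108. 202.]
[159. 203.] 330 ztop 0.069 c 451 343 size 24 23 ang 12 rgb [160.  137.   97.5]
[274. 205.] 205 ztop 0.036 c 441 64 size 33 34 ang 13 rgb [178. 150.  75.]

[... 1075 characters left out ...]
 [33. 32. 31.]
[334. 178.] 675 ztop 0.044 c 604 77 size 99 70 ang 6 rgb [184. 118.  86.]
[291. 200.] 160 ztop 0.037 c 439 64 size 39 37 ang 18 rgb [146.  116.5  67.5]
[310. 229.] 179 ztop 0.048 c 437 -65 size 38 35 ang 36 rgb [44. 40. 37.]
[340. 265.] 195 ztop 0.048 c 449 -210 size 38 33 ang 58 rgb [ 71. 119. 190.]
[300. 281.] 77 ztop 0.022 c 330 -197 size 34 16 ang 80 rgb [94. 60. 40.]
[359. 310.] 619 ztop 0.024 c 429 -345 size 56 81 ang 78 rgb [193. 186. 182.]
[425. 324.] 78 ztop 0.018 c 564 -455 size 53 19 ang 30 rgb [188.  165.5 159. ]
[412. 333.] 45 ztop 0.016 c 521 -462 size 45 10 ang 14 rgb [190.  66.  59.]
[424. 339.] 38 ztop 0.017 c 533 -489 size 37 10 ang 45 rgb [193.5  64.   58. ]
```

View pics/crop0.png

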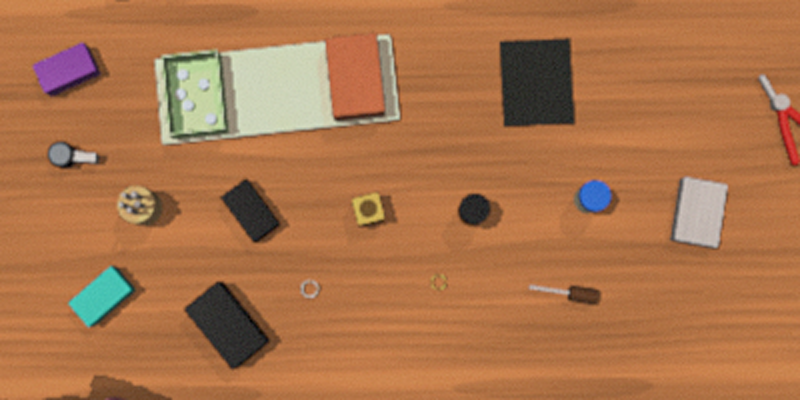

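Crop: the smaller black block at crop (250,210) measures 70x40, against about 96x55 for the larger at (227,325), so it is the charcoal. Next I measure the pad and board and plan the first move.

```bash
cat >> h.py <<'E'
def delta(x,y,z,yaw):
    "tool-frame turn (deg about z) and shift (mm) from measured pose to tool-down pose; yaw = world angle of tool y (mod 180), deg"
    o=get_obs(); r=Rt(o['tcp_rot']); best=None
    for yw in (yaw,yaw+180):
        a=np.radians(yw); Y=np.array([np.cos(a),np.sin(a),0]); Z=np.array([0,0,-1.]); X=np.cross(Y,Z)
        rv=np.degrees((r.inv()*R.from_matrix(np.c_[X,Y,Z])).as_rotvec())
        if best is None or np.linalg.norm(rv)<np.linalg.norm(best): best=rv
    d=r.inv().apply(np.array([x,y,z])-o['position']*1000)
    M=r.as_matrix()
    print('t %.2f pos %s yawY %.1f q6 %.2f open %.1f f %s'%(o['t'],(o['position']*1000).round(1),np.degrees(np.arctan2(M[1,1],M[0,1])),o['q'][5],o['opening']*1000,o['force'].round(1)),'\nTURN',best.round(1),'SHIFT',d.round(1))
E
python3 - <<'E'
from h import *
for n in ('top0','side0'):
    c=load(n); P=cloud(c); X,Y,Z=P[...,0],P[...,1],P[...,2]; px=c['pixels'].astype(int)
    for nm,m in (('pad',(px.max(-1)<75)&(abs(X-.6)<.1)&(abs(Y+.13)<.1)),('board',(px.min(-1)>120)&(Z<.014)&(Z>-.005)&(abs(X-.6)<.1)&(abs(Y-.175)<.2))):
        m=cv2.morphologyEx(m.astype(np.uint8),cv2.MORPH_OPEN,np.ones((3,3))); k,l,s,ce=cv2.connectedComponentsWithStats(m); i=1+s[1:,4].argmax(); p=P[l==i]
        print(n,nm,cv2.minAreaRect((p[:,:2]*1000).astype(np.float32)),'z',np.median(p[:,2]),'med',np.median(p[:,:2],0),ce[i])
delta(450,100,230,75); delta(429,-345,200,78)
E
```

```text
top0 pad ((600.4091186523438, -151.48385620117188), (108.09827423095703, 87.920166015625), 1.8242201805114746) z 0.003029777475771267 med [ 0.59970962 -0.1509714 ] [357.96855346 141.14884696]
top0 board ((600.1031494140625, 172.81707763671875), (114.0468978881836, 129.52415466308594), 4.654722690582275) z 0.008142045875335624 med [0.59833476 0.17137658] [230.12326139 144.04844125]
side0 pad ((601.069580078125, -153.17393493652344), (112.63156127929688, 88.331787109375), 0.35894960165023804) z 0.004001798737649387 med [ 0.59978324 -0.15519084] [372.05930233 236.34302326]
side0 board ((596.4453735351562, 178.889404296875), (118.95922088623047, 111.08576202392578), 11.522202491760254) z 0.008580304145086703 med [0.59465167 0.17979297] [315.4718417  162.76255708]
t 0.10 pos [198.  618.5 230.2] yawY 72.3 q6 -0.08 open 85.5 f [-0.4 -0.1 -1. ] 
TURN [-0.1 -0.  -2.7] SHIFT [-398.1 -417.     0.9]
t 0.10 pos [198.  618.5 230.2] yawY 72.3 q6 -0.08 open 85.5 f [-0.4 -0.1 -1. ] 
TURN [-0.1 -0.  -5.7] SHIFT [-513.8 -847.2   31.7]
```

Request:
play_rows(
  commands=[
    [[0, 0, 0, -276, -289, 0, 1], [0, 0, 0, -276, -289, 0, 1], [0, 0, 0, -276, -289, 0, 1], [0, 0, 0, -276, -289, 0, 1], [0, 0, 0, -276, -289, 0, 1], [0, 0, 0, -276, -289, 0, 1], [0, 0, 0, -276, -289, 0, 1], [0, 0, 0, -276, -289, 0, 1], [0, 0, 0, -276, -289, 0, 1], [0, 0, 0, -276, -289, 0, 1]],
  ],
)

```text
t: 0.93
position: [0.3736, 0.2566, 0.231]
tcp_rot: [0.0, 0.155, 0.988, -0.0]
force: [0.0, 1.4, 0.0]
opening: 0.0856
grasp_force: 0.0
```

Request:
play_rows(
  commands=[
    [[0, 0, 0, -119, -279, 15, 1], [0, 0, 0, -119, -279, 15, 1], [0, 0, 0, -119, -279, 15, 1], [0, 0, 0, -119, -279, 15, 1], [0, 0, 0, -119, -279, 15, 1], [0, 0, 0, -119, -279, 15, 1], [0, 0, 0, -119, -279, 15, 1], [0, 0, 0, -119, -279, 15, 1]],
  ],
)

```text
t: 1.6
position: [0.4007, -0.0467, 0.2158]
tcp_rot: [-0.0, 0.157, 0.988, -0.001]
force: [-0.9, 1.2, 0.5]
opening: 0.0854
grasp_force: 0.0
```

Request:
play_rows(
  commands=[
    [[0, 0, -6, -119, -279, 15, 1], [0, 0, -6, -119, -279, 15, 1], [0, 0, -6, -119, -279, 15, 1], [0, 0, -6, -119, -279, 15, 1], [0, 0, -6, -119, -279, 15, 1], [0, 0, -6, -119, -279, 15, 1], [0, 0, -6, -119, -279, 15, 1], [0, 0, -6, -119, -279, 15, 1], [0, 0, -6, -119, -279, 15, 1], [0, 0, -6, -119, -279, 15, 1]],
  ],
)

```text
t: 2.43
position: [0.429, -0.3445, 0.2004]
tcp_rot: [-0.001, 0.103, 0.995, 0.001]
force: [-0.6, 1.4, 0.0]
opening: 0.0855
grasp_force: 0.0
```

```bash
python3 - <<'E'
from h import *
c=shot('wrist','w1'); print(c['T'].round(3).tolist(),c['mtx'].round(1).tolist())
delta(429,-345,60,78)
E
```

```text
[[0.206, -0.945, -0.255, 0.365], [0.979, 0.199, 0.052, -0.332], [0.002, -0.26, 0.966, 0.344], [0.0, 0.0, 0.0, 1.0]] [[355.3, 0.0, 279.2], [0.0, 355.3, 206.4], [0.0, 0.0, 1.0]]
t 2.48 pos [ 429.1 -343.7  200.6] yawY 78.2 q6 -2.14 open 85.2 f [-0.4  0.5 -0.7] 
TURN [ 0.1 -0.1  0.2] SHIFT [ -0.3  -1.5 140.6]
```

View pics/w1.png

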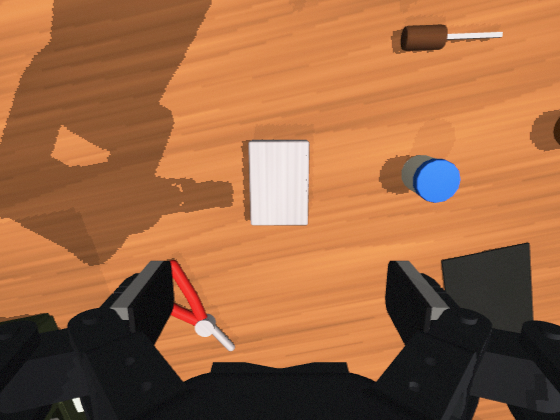

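Wrist view: the slab is centred at (279,183) and square to the fingers, with flux at (437,180). I'll check its position from here.

```bash
cat > w.py <<'E'
from h import *
def blobs(fn,zmin=0.012,zmax=.1,rng=(.2,.75)):
    c=load(fn); P=cloud(c); Z=P[...,2]; o=get_obs()['position']
    m=((Z>zmin)&(Z<zmax)&(P[...,0]>rng[0])&(P[...,0]<rng[1])).astype(np.uint8); m[250:]=0
    k,l,s,ce=cv2.connectedComponentsWithStats(m,connectivity=4)
    print('table z',np.nanmedian(Z[abs(Z)<.012]))
    for i in range(1,k):
        if s[i,4]<300: continue
        p=P[l==i]; zt=np.percentile(p[:,2],90); t=p[p[:,2]>zt-0.006]
        (cx,cy),(a,b),th=cv2.minAreaRect((t[:,:2]*1000).astype(np.float32))
        print(ce[i].round(),s[i,4],'ztop %.4f'%zt,'c %.1f %.1f size %.1f %.1f ang %.1f'%(cx,cy,a,b,th),'rgb',np.median(c['pixels'][l==i],0))
E
python3 -c "
from w import *
blobs('w1')"
```

```text
table z 0.0004640034546364302
[427.  37.] 1090 ztop 0.0206 c 331.5 -193.1 size 44.4 18.2 ang 81.1 rgb [106.  64.  38.]
[279. 182.] 4976 ztop 0.0213 c 429.7 -344.9 size 55.0 80.2 ang 78.3 rgb [238. 229. 228.]
[432. 178.] 1971 ztop 0.0462 c 449.7 -210.5 size 37.1 37.0 ang 36.6 rgb [ 69. 140. 245.]
```

Request:
play_rows(
  commands=[
    [[0, 0, 0, -1, -1, 150, 1], [0, 0, 0, -1, -1, 150, 1], [0, 0, 0, -1, -1, 150, 1], [0, 0, 0, -1, -1, 150, 1], [0, 0, 0, -1, -1, 175, 1], [0, 0, 0, -1, -1, 190, 1], [0, 0, 0, -1, -1, 198, 1], [0, 0, 0, -1, -1, 198, 1], [0, 0, 0, -1, -1, 198, 1], [0, 0, 0, -1, -1, 198, 0.5]],
  ],
)

```text
t: 3.32
position: [0.4314, -0.346, 0.0051]
tcp_rot: [0.001, 0.102, 0.995, -0.001]
force: [-0.4, 0.6, 0.1]
opening: 0.0754
grasp_force: 0.0
```

Request:
play_rows(
  commands=[
    [[0, 0, 0, 0, 0, 0, 0], [0, 0, 0, 0, 0, 0, 0], [0, 0, 0, 0, 0, 0, 0], [0, 0, 0, 0, 0, 0, 0], [0, 0, 0, 0, 0, 0, 0], [0, 0, 0, 0, 0, 0, 0], [0, 0, 0, 0, 0, 0, 0]],
  ],
)

```text
t: 3.9
position: [0.4315, -0.3462, 0.0055]
tcp_rot: [0.001, 0.103, 0.995, -0.001]
force: [-0.6, 2.8, 6.5]
opening: 0.0534
grasp_force: 66.5
```

Request:
play_rows(
  commands=[
    [[0, 0, 0, 0, 0, -10, 0], [0, 0, 0, 0, 0, -20, 0], [0, 0, 0, 0, 0, -50, 0], [0, 0, 0, 0, 0, -80, 0], [0, 0, 0, 0, 0, -110, 0], [0, 0, 0, 0, 0, -110, 0], [0, 0, 0, 0, 0, -110, 0]],
  ],
)

```text
t: 4.48
position: [0.431, -0.3464, 0.1151]
tcp_rot: [0.002, 0.102, 0.995, -0.001]
force: [-0.7, 0.3, -7.9]
opening: 0.0532
grasp_force: 67.4
```

```bash
python3 -c "
from h import *
delta(600.5,-152,110,92)"
```

```text
t 4.48 pos [ 431.  -346.4  115.1] yawY 78.2 q6 -2.14 open 53.2 f [-0.7  0.3 -7.9] 
TURN [ -0.2   0.2 -13.8] SHIFT [-126.3  224.8    5. ]
```

```bash
python3 -c "
from h import *
delta(655,-155,200,92)"
```

```text
t 4.48 pos [ 431.  -346.4  115.1] yawY 78.2 q6 -2.14 open 53.2 f [-0.7  0.3 -7.9] 
TURN [ -0.2   0.2 -13.8] SHIFT [-180.6  232.8  -84.8]
```

Request:
play_rows(
  commands=[
    [[0, 0, -14, -181, 233, -85, 0], [0, 0, -14, -181, 233, -85, 0], [0, 0, -14, -181, 233, -85, 0], [0, 0, -14, -181, 233, -85, 0], [0, 0, -14, -181, 233, -85, 0], [0, 0, -14, -181, 233, -85, 0], [0, 0, -14, -181, 233, -85, 0], [0, 0, -14, -181, 233, -85, 0], [0, 0, -14, -181, 233, -85, 0], [0, 0, -14, -181, 233, -85, 0]],
  ],
)

```text
t: 5.32
position: [0.6538, -0.1531, 0.1944]
tcp_rot: [-0.003, -0.021, 1.0, 0.001]
force: [-0.4, -0.5, -8.1]
opening: 0.0533
grasp_force: 67.7
```

```bash
python3 - <<'E'
from h import *
c=shot('wrist','w2'); P=cloud(c); px=c['pixels'].astype(int)
m=((px.max(-1)<75)&(abs(P[...,2])<.01)&(abs(P[...,0]-.6)<.08)&(abs(P[...,1]+.15)<.08)).astype(np.uint8)
m=cv2.morphologyEx(m,cv2.MORPH_OPEN,np.ones((3,3))); k,l,s,ce=cv2.connectedComponentsWithStats(m); i=1+s[1:,4].argmax(); p=P[l==i]
print(s[i],ce[i],cv2.minAreaRect((p[:,:2]*1000).astype(np.float32)),np.median(p,0))
delta(600.5,-152,50,92)
E
```

```text
[  235    61   101   109 10414] [283.43451123 114.83109276] ((593.5675048828125, -151.64535522460938), (96.205810546875, 88.66743469238281), 1.1204265356063843) [ 0.59054535 -0.15194879  0.00348033]
t 5.37 pos [ 653.1 -153.9  194.3] yawY 92.3 q6 -1.92 open 53.1 f [ 0.5  0.  -8.5] 
TURN [ 0.1 -0.4  0.3] SHIFT [ 51.5   3.7 144.6]
```

View pics/w2.png

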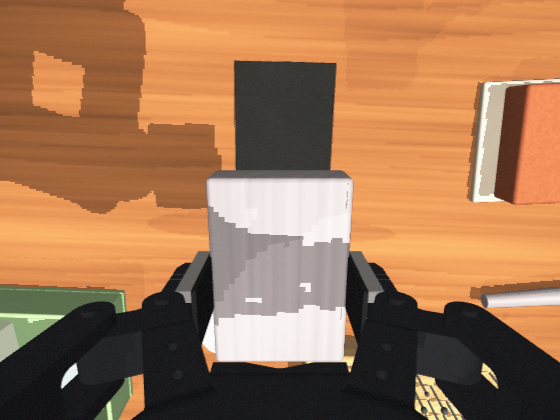

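The pad's near edge is at row 61 and its sides at cols 235–335; the block is held square between the fingers. I'll fit the pad's side edges and the held block's top.

```bash
cat > pad.py <<'E'
from h import *
c=load('w2'); P=cloud(c); px=c['pixels'].astype(int)
m=(px.max(-1)<75)&(abs(P[...,2])<.01)
L=[];Rr=[]
for v in range(70,165):
    u=np.where(m[v,215:360])[0]+215
    L.append(P[v,u.min(),:2]);Rr.append(P[v,u.max(),:2])
for e in (L,Rr):
    vx,vy,x0,y0=cv2.fitLine((np.array(e)*1000).astype(np.float32),cv2.DIST_HUBER,0,.01,.01).ravel(); print('side ang %.2f y at x=600: %.1f'%(np.degrees(np.arctan(vy/vx)),y0+(600-x0)*vy/vx))
N=[]
for u in range(243,328):
    v=np.where(m[45:120,u])[0]+45; N.append(P[v.min(),u,:2])
vx,vy,x0,y0=cv2.fitLine((np.array(N)*1000).astype(np.float32),cv2.DIST_HUBER,0,.01,.01).ravel(); print('near edge ang %.2f x at y=-152: %.1f'%(np.degrees(np.arctan2(vy,vx))%180-90,x0+(-152-y0)*vx/vy))
Z=P[...,2]; zz=Z[280,280]; print('block top z',zz)
b=((abs(Z-zz)<.004)).astype(np.uint8); b=cv2.morphologyEx(b,cv2.MORPH_OPEN,np.ones((5,5)));k,l,s,ce=cv2.connectedComponentsWithStats(b); p=P[l==l[280,280]]
print(cv2.minAreaRect((p[:,:2]*1000).astype(np.float32)))
E
python3 pad.py
```

```text
side ang 1.42 y at x=600: -195.3
side ang 1.03 y at x=600: -107.8
near edge ang 1.17 x at y=-152: 546.1
block top z 0.20923670813575052
((652.070068359375, -154.2784423828125), (80.6310043334961, 65.20386505126953), 2.386669397354126)
```

```bash
python3 -c "
from h import *
delta(602,-151.5,30,91.3)"
```

```text
t 5.37 pos [ 653.1 -153.9  194.3] yawY 92.3 q6 -1.92 open 53.1 f [ 0.5  0.  -8.5] 
TURN [ 0.1 -0.4  1. ] SHIFT [ 49.9   4.1 164.6]
```

Request:
play_rows(
  commands=[
    [[0, 0, 1, 50, 4, 60, 0], [0, 0, 1, 50, 4, 60, 0], [0, 0, 1, 50, 4, 100, 0], [0, 0, 1, 50, 4, 140, 0], [0, 0, 1, 50, 4, 160, 0], [0, 0, 1, 50, 4, 165, 0], [0, 0, 1, 50, 4, 165, 0], [0, 0, 1, 50, 4, 165, 0]],
  ],
)

```text
t: 6.03
position: [0.6049, -0.1531, 0.034]
tcp_rot: [0.0, -0.01, 1.0, -0.0]
force: [0.4, -0.1, -7.4]
opening: 0.0532
grasp_force: 67.7
```

```bash
python3 -c "
from h import *
delta(602,-151.5,9,91.3)"
```

```text
t 6.03 pos [ 604.9 -153.1   34. ] yawY 91.2 q6 -1.93 open 53.2 f [ 0.4 -0.1 -7.4] 
TURN [-0.   0.  -0.1] SHIFT [ 2.9  1.7 25. ]
```

Request:
play_rows(
  commands=[
    [[0, 0, 0, 3, 2, 10, 0], [0, 0, 0, 3, 2, 20, 0], [0, 0, 0, 3, 2, 23, 0], [0, 0, 0, 3, 2, 23, 0], [0, 0, 0, 3, 2, 23, 0]],
  ],
)

```text
t: 6.45
position: [0.6016, -0.1501, 0.0101]
tcp_rot: [-0.0, -0.011, 1.0, 0.0]
force: [-0.4, 0.1, -7.4]
opening: 0.0534
grasp_force: 67.6
```

```bash
python3 -c "
from h import *
delta(602,-151.5,8.5,91.3)"
```

```text
t 6.45 pos [ 601.6 -150.1   10.1] yawY 91.3 q6 -1.92 open 53.4 f [-0.4  0.1 -7.4] 
TURN [ 0. -0. -0.] SHIFT [-0.4 -1.4  1.6]
```

Request:
play_rows(
  commands=[
    [[0, 0, 0, 0, -1, 1, 0], [0, 0, 0, 0, -1, 2, 0], [0, 0, 0, 0, -1, 2.5, 0], [0, 0, 0, 0, -1, 2.5, 0]],
  ],
)

```text
t: 6.78
position: [0.6024, -0.1515, 0.0086]
tcp_rot: [0.001, -0.011, 1.0, -0.0]
force: [-0.1, -0.1, -5.6]
opening: 0.0532
grasp_force: 68.0
```

Request:
play_rows(
  commands=[
    [[0, 0, 0, 0, 0, 0, 1], [0, 0, 0, 0, 0, 0, 1], [0, 0, 0, 0, 0, 0, 1], [0, 0, 0, 0, 0, 0, 1], [0, 0, 0, 0, 0, -40, 1], [0, 0, 0, 0, 0, -80, 1], [0, 0, 0, 0, 0, -120, 1], [0, 0, 0, 0, 0, -160, 1], [0, 0, 0, 0, 0, -190, 1], [0, 0, 0, 0, 0, -190, 1]],
  ],
)

```text
t: 7.62
position: [0.6063, -0.1528, 0.2085]
tcp_rot: [0.008, -0.011, 1.0, -0.003]
force: [0.1, -0.1, 1.3]
opening: 0.0855
grasp_force: 0.0
```

```bash
python3 - <<'E'
from w import *
shot('wrist','w3'); blobs('w3',.01)
c=load('w3'); P=cloud(c); px=c['pixels'].astype(int)
m=((px.max(-1)<75)&(abs(P[...,2])<.008)&(abs(P[...,0]-.6)<.08)&(abs(P[...,1]+.15)<.08)).astype(np.uint8)
m=cv2.morphologyEx(m,cv2.MORPH_OPEN,np.ones((3,3)));p=P[m>0]
print(cv2.minAreaRect((p[:,:2]*1000).astype(np.float32)))
print(P[250:,:][(px[250:].max(-1)<75)&(abs(P[250:,:,2])<.008)].shape)
delta(440,64,200,103)
E
```

```text
table z 0.00046506042853472485
[218.   7.] 567 ztop 0.0459 c 465.2 -208.5 size 6.7 27.9 ang 3.5 rgb [ 65. 115. 106.]
[539.   6.] 493 ztop 0.0348 c 457.6 58.4 size 18.2 7.1 ang 86.6 rgb [84. 60. 29.]
[522. 186.] 8214 ztop 0.0414 c 605.9 73.9 size 99.5 59.6 ang 4.7 rgb [232. 129.  82.]
[282. 171.] 4955 ztop 0.0243 c 600.0 -151.6 size 79.0 55.1 ang 1.2 rgb [239. 231. 230.]
((599.81494140625, -151.74981689453125), (109.0950927734375, 89.20436096191406), 1.2687783241271973)
(8, 3)
t 7.67 pos [ 604.8 -152.3  204.5] yawY 91.2 q6 -1.93 open 85.4 f [-0.2 -0.3 -0.5] 
TURN [ -0.3   0.6 -11.8] SHIFT [160.1 219.9   2. ]
```

View pics/w3.png

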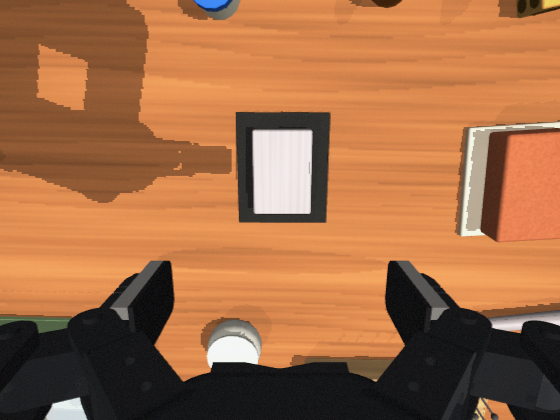

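The block is at (600.0,-151.6), 1.2°, and the pad at (599.8,-151.7), 1.3°, so the block is centred. Now the dome.

Request:
play_rows(
  commands=[
    [[0, 0, -12, 160, 220, 2, 1], [0, 0, -12, 160, 220, 2, 1], [0, 0, -12, 160, 220, 2, 1], [0, 0, -12, 160, 220, 2, 1], [0, 0, -12, 160, 220, 2, 1], [0, 0, -12, 160, 220, 2, 1], [0, 0, -12, 160, 220, 2, 1], [0, 0, -12, 160, 220, 2, 1], [0, 0, -12, 160, 220, 2, 1], [0, 0, -12, 160, 220, 2, 1]],
  ],
)

```text
t: 8.5
position: [0.4371, 0.0649, 0.1954]
tcp_rot: [-0.0, -0.115, 0.993, -0.0]
force: [0.6, 0.7, 0.2]
opening: 0.0853
grasp_force: 0.0
```

```bash
python3 - <<'E'
from w import *
shot('wrist','w4'); blobs('w4',.01)
delta(440,64,6,103)
E
```

```text
table z 0.0005426410512201496
[518.  77.] 9532 ztop 0.0344 c 303.5 239.5 size 96.1 56.0 ang 38.2 rgb [38. 36. 37.]
[133. 154.] 2097 ztop 0.0461 c 436.3 -63.8 size 36.9 37.4 ang 13.6 rgb [26. 26. 25.]
[279. 189.] 1603 ztop 0.0354 c 440.5 64.7 size 34.5 34.4 ang 13.9 rgb [234. 180.  87.]
[427. 219.] 2971 ztop 0.0254 c 441.0 209.1 size 66.6 40.6 ang 34.9 rgb [51. 49. 49.]
t 8.55 pos [437.4  64.6 195.5] yawY 103.2 q6 -1.78 open 85.7 f [ 0.3 -0.3  0.1] 
TURN [-0.  -0.   0.2] SHIFT [ -2.5  -1.1 189.5]
```

Request:
play_rows(
  commands=[
    [[0, 0, -0.7, -3, -1, 100, 1], [0, 0, -0.7, -3, -1, 100, 1], [0, 0, -0.7, -3, -1, 130, 1], [0, 0, -0.7, -3, -1, 160, 1], [0, 0, -0.7, -3, -1, 180, 1], [0, 0, -0.7, -3, -1, 190, 1], [0, 0, -0.7, -3, -1, 190, 1], [0, 0, -0.7, -3, -1, 190, 1], [0, 0, -0.7, -3, -1, 190, 0.5], [0, 0, -0.7, -3, -1, 190, 0.3]],
  ],
)

```text
t: 9.38
position: [0.4423, 0.0648, 0.0079]
tcp_rot: [0.002, -0.121, 0.993, -0.0]
force: [-0.2, -0.0, 0.4]
opening: 0.0639
grasp_force: 0.0
```

Request:
play_rows(
  commands=[
    [[0, 0, 0, 0, 0, 0, 0], [0, 0, 0, 0, 0, 0, 0], [0, 0, 0, 0, 0, 0, 0], [0, 0, 0, 0, 0, 0, 0], [0, 0, 0, 0, 0, 0, 0], [0, 0, 0, 0, 0, 0, 0], [0, 0, 0, 0, 0, 0, 0], [0, 0, 0, 0, 0, 0, 0]],
  ],
)

```text
t: 10.05
position: [0.4414, 0.065, 0.0072]
tcp_rot: [0.001, -0.121, 0.993, -0.0]
force: [-0.8, 0.6, 6.1]
opening: 0.0333
grasp_force: 61.4
```

Request:
play_rows(
  commands=[
    [[0, 0, 0, 0, 0, -10, 0], [0, 0, 0, 0, 0, -20, 0], [0, 0, 0, 0, 0, -50, 0], [0, 0, 0, 0, 0, -80, 0], [0, 0, 0, 0, 0, -110, 0], [0, 0, 0, 0, 0, -110, 0], [0, 0, 0, 0, 0, -110, 0]],
  ],
)

```text
t: 10.63
position: [0.4415, 0.0649, 0.1183]
tcp_rot: [0.002, -0.122, 0.993, -0.0]
force: [0.1, 0.3, -2.2]
opening: 0.0332
grasp_force: 60.4
```

```bash
python3 -c "
from h import *
delta(600,-151.6,120,91.2)"
```

```text
t 10.63 pos [441.5  64.9 118.3] yawY 104.0 q6 -1.79 open 33.2 f [ 0.1  0.3 -2.2] 
TURN [-0.   0.3 12.8] SHIFT [-101.6 -248.4   -0.9]
```

Request:
play_rows(
  commands=[
    [[0, 0, 12.8, -102, -248, -1, 0], [0, 0, 12.8, -102, -248, -1, 0], [0, 0, 12.8, -102, -248, -1, 0], [0, 0, 12.8, -102, -248, -1, 0], [0, 0, 12.8, -102, -248, -1, 0], [0, 0, 12.8, -102, -248, -1, 0], [0, 0, 12.8, -102, -248, -1, 0], [0, 0, 12.8, -102, -248, -1, 0], [0, 0, 12.8, -102, -248, -1, 0], [0, 0, 12.8, -102, -248, -1, 0]],
  ],
)

```text
t: 11.47
position: [0.5972, -0.1503, 0.1145]
tcp_rot: [-0.002, -0.01, 1.0, 0.001]
force: [0.3, 0.9, -2.6]
opening: 0.033
grasp_force: 60.8
```

```bash
python3 -c "
from h import *
delta(600.9,-151.6,40,91.2)"
```

```text
t 11.47 pos [ 597.2 -150.3  114.5] yawY 91.2 q6 -1.92 open 33.0 f [ 0.3  0.9 -2.6] 
TURN [ 0.1 -0.2 -0. ] SHIFT [-4.  -1.5 74.5]
```

Request:
play_rows(
  commands=[
    [[0, 0, 0, -4, -1, 35, 0], [0, 0, 0, -4, -1, 65, 0], [0, 0, 0, -4, -1, 74, 0], [0, 0, 0, -4, -1, 74, 0], [0, 0, 0, -4, -1, 74, 0], [0, 0, 0, -4, -1, 74, 0]],
  ],
)

```text
t: 11.97
position: [0.6041, -0.1521, 0.0449]
tcp_rot: [0.001, -0.01, 1.0, -0.001]
force: [0.8, -0.4, -2.5]
opening: 0.0331
grasp_force: 60.7
```

```bash
python3 -c "
from h import *
delta(600.9,-151.6,30,91.2)"
```

```text
t 11.97 pos [ 604.1 -152.1   44.9] yawY 91.2 q6 -1.92 open 33.1 f [ 0.8 -0.4 -2.5] 
TURN [-0.1  0.2 -0. ] SHIFT [ 3.2  0.6 14.9]
```

Request:
play_rows(
  commands=[
    [[0, 0, 0, 2, 0, 6, 0], [0, 0, 0, 2, 0, 10, 0], [0, 0, 0, 2, 0, 12, 0], [0, 0, 0, 2, 0, 12, 0], [0, 0, 0, 2, 0, 12, 0]],
  ],
)

```text
t: 12.38
position: [0.6009, -0.1522, 0.0308]
tcp_rot: [-0.0, -0.01, 1.0, 0.0]
force: [0.7, -0.4, -2.3]
opening: 0.0328
grasp_force: 60.7
```

```bash
python3 -c "
from h import *
delta(600.9,-151.6,30,91.2)"
```

```text
t 12.38 pos [ 600.9 -152.2   30.8] yawY 91.1 q6 -1.93 open 32.8 f [ 0.7 -0.4 -2.3] 
TURN [ 0.  -0.  -0.1] SHIFT [-0.   0.6  0.8]
```

Request:
play_rows(
  commands=[
    [[0, 0, 0, 0, 0.5, 0.5, 0], [0, 0, 0, 0, 0.5, 1, 0], [0, 0, 0, 0, 0.5, 1.5, 0], [0, 0, 0, 0, 0.5, 1.5, 0]],
  ],
)

```text
t: 12.72
position: [0.6012, -0.1517, 0.0302]
tcp_rot: [0.0, -0.01, 1.0, -0.0]
force: [-3.8, 1.6, 3.2]
opening: 0.0328
grasp_force: 61.6
```

Request:
play_rows(
  commands=[
    [[0, 0, 0, 0, 0, 0, 1], [0, 0, 0, 0, 0, 0, 1], [0, 0, 0, 0, 0, 0, 1], [0, 0, 0, 0, 0, 0, 1], [0, 0, 0, 0, 0, 0, 1], [0, 0, 0, 0, 0, -40, 1], [0, 0, 0, 0, 0, -80, 1], [0, 0, 0, 0, 0, -120, 1], [0, 0, 0, 0, 0, -170, 1], [0, 0, 0, 0, 0, -170, 1]],
  ],
)

```text
t: 13.55
position: [0.6048, -0.153, 0.209]
tcp_rot: [0.007, -0.01, 1.0, -0.002]
force: [1.9, 0.3, 1.3]
opening: 0.0851
grasp_force: 0.0
```

```bash
python3 - <<'E'
from w import *
shot('wrist','w5'); blobs('w5',.01)
c=load('w5'); P=cloud(c); Z=P[...,2]
m=(Z>.02)&(Z<.03)&(abs(P[...,0]-.6)<.06)&(abs(P[...,1]+.15)<.05); print('block',cv2.minAreaRect((P[m][:,:2]*1000).astype(np.float32)))
delta(450,343,220,90)
E
```

```text
table z 0.0004631126830849097
[217.   8.] 691 ztop 0.0460 c 464.4 -208.7 size 8.5 30.6 ang 1.5 rgb [ 66. 124. 113.]
[522. 187.] 8241 ztop 0.0414 c 605.9 74.0 size 99.8 59.4 ang 5.2 rgb [233. 131.  84.]
[282. 173.] 4942 ztop 0.0578 c 600.7 -151.9 size 33.9 33.9 ang 0.4 rgb [234. 219. 188.]
block ((600.1865234375, -151.6076202392578), (79.29769134521484, 55.028785705566406), 1.2105143070220947)
t 13.60 pos [ 604.6 -152.9  207.9] yawY 91.2 q6 -1.92 open 85.4 f [ 1.6 -0.5  1.7] 
TURN [-0.3  0.7  1.2] SHIFT [144.4 498.9 -16.3]
```

The dome is at (600.7,-151.9), centred on the block. Next the stand, gripped along x so the fingers clear the pad.

Request:
play_rows(
  commands=[
    [[0, 0, 7, 11, 40, -2, 1], [0, 0, 14, 23, 80, -4, 1], [0, 0, 21, 34, 120, -6, 1], [0, 0, 28, 46, 160, -8, 1], [0, 0, 35, 58, 200, -10, 1], [0, 0, 42, 69, 240, -12, 1], [0, 0, 49, 81, 280, -13, 1], [0, 0, 56, 92, 320, -13, 1], [0, 0, 63, 104, 360, -13, 1], [0, 0, 70, 115, 400, -13, 1]],
  ],
)

```text
t: 14.43
position: [0.484, 0.2232, 0.2106]
tcp_rot: [-0.001, 0.544, 0.839, -0.001]
force: [-0.1, 0.4, 0.1]
opening: 0.0856
grasp_force: 0.0
```

```bash
python3 -c "
from h import *
delta(450,343,220,0)"
```

```text
t 14.43 pos [484.  223.2 210.6] yawY 24.1 q6 -0.09 open 85.6 f [-0.1  0.4  0.1] 
TURN [-0.1  0.  24.1] SHIFT [123.2  17.8  -9.4]
```

Request:
play_rows(
  commands=[
    [[0, 0, 7, 35, 5, -5, 1], [0, 0, 14, 70, 10, -9, 1], [0, 0, 20, 100, 15, -9, 1], [0, 0, 24, 123, 18, -9, 1], [0, 0, 24, 123, 18, -9, 1], [0, 0, 24, 123, 18, -9, 1], [0, 0, 24, 123, 18, -9, 1]],
  ],
)

```text
t: 15.02
position: [0.4508, 0.3406, 0.2199]
tcp_rot: [-0.0, 0.704, 0.71, -0.001]
force: [0.6, 0.1, -0.4]
opening: 0.0854
grasp_force: 0.0
```

```bash
python3 - <<'E'
from w import *
c=shot('wrist','w6'); blobs('w6',.01)
P=cloud(c);Z=P[...,2];m=(Z>.035)&(Z<.047)&(abs(P[...,0]-.45)<.05)&(abs(P[...,1]-.343)<.05)
print('wood top',cv2.minEnclosingCircle((P[m][:,:2]*1000).astype(np.float32)),cv2.minAreaRect((P[m][:,:2]*1000).astype(np.float32)),np.percentile(Z[m],[50,90]))
m=(Z>.015)&(Z<.09)&(abs(P[...,0]-.45)<.05)&(abs(P[...,1]-.343)<.05);print('max z',Z[m].max())
delta(450,343,7,0)
E
```

```text
table z 0.0005159846554547154
[472.  73.] 4158 ztop 0.0252 c 626.0 439.2 size 41.4 70.2 ang 23.3 rgb [162.  74. 194.]
[352.  76.] 1513 ztop 0.0235 c 519.6 431.2 size 31.5 57.6 ang 7.0 rgb [171. 176. 187.]
[163. 121.] 3532 ztop 0.0254 c 341.5 394.4 size 40.3 70.3 ang 40.4 rgb [ 61. 225. 214.]
[ 24. 157.] 1895 ztop 0.0335 c 209.7 356.0 size 68.5 19.5 ang 89.9 rgb [154.  80.  96.]
[553. 204.] 1358 ztop 0.0228 c 724.1 326.9 size 9.9 116.7 ang 7.0 rgb [122. 114. 114.]
[280. 177.] 2020 ztop 0.0706 c 450.3 345.5 size 24.6 25.5 ang 8.9 rgb [235. 202. 137.]
[418. 228.] 4616 ztop 0.0352 c 587.3 290.8 size 100.9 43.4 ang 4.3 rgb [216. 243. 181.]
[154. 241.] 730 ztop 0.0338 c 319.5 280.0 size 19.8 41.5 ang 89.0 rgb [19. 18. 19.]
wood top ((451.07733154296875, 345.36285400390625), 22.898040771484375) ((451.46270751953125, 345.37469482421875), (44.900238037109375, 44.362152099609375), 89.35205841064453) [0.04232952 0.04334642]
max z 0.0740324078868243
t 15.07 pos [451.1 340.3 220.2] yawY 0.4 q6 0.54 open 85.5 f [0.3 0.4 0.1] 
TURN [-0.1  0.1  0.4] SHIFT [  3.   -0.8 213.2]
```

View pics/w6.png

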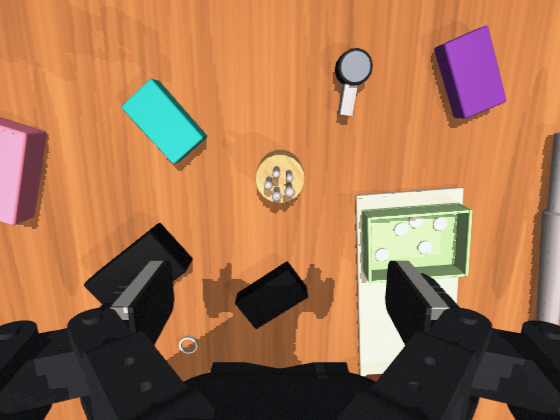

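Wrist view: the stand is at (280,177), with clear space around the fingers. Wood centre (451,345), top at 42 mm, punches to 74 mm.

Request:
play_rows(
  commands=[
    [[0, 0, 0, 5, 0, 40, 1], [0, 0, 0, 5, 0, 80, 1], [0, 0, 0, 5, 0, 120, 1], [0, 0, 0, 5, 0, 160, 1], [0, 0, 0, 5, 0, 190, 1], [0, 0, 0, 5, 0, 205, 1], [0, 0, 0, 5, 0, 212, 1], [0, 0, 0, 5, 0, 212, 1], [0, 0, 0, 5, 0, 212, 1], [0, 0, 0, 5, 0, 212, 0.6]],
  ],
)

```text
t: 15.9
position: [0.4528, 0.3468, 0.0114]
tcp_rot: [0.0, 0.705, 0.709, 0.002]
force: [-0.1, 0.2, 0.6]
opening: 0.0754
grasp_force: 0.0
```

Request:
play_rows(
  commands=[
    [[0, 0, 0, 0, 0, 0, 0], [0, 0, 0, 0, 0, 0, 0], [0, 0, 0, 0, 0, 0, 0], [0, 0, 0, 0, 0, 0, 0], [0, 0, 0, 0, 0, 0, 0], [0, 0, 0, 0, 0, 0, 0], [0, 0, 0, 0, 0, 0, 0]],
  ],
)

```text
t: 16.48
position: [0.4523, 0.3472, 0.0112]
tcp_rot: [0.0, 0.705, 0.71, 0.001]
force: [-0.1, 0.2, 6.2]
opening: 0.0443
grasp_force: 61.8
```

Request:
play_rows(
  commands=[
    [[0, 0, 0, 0, 0, -10, 0], [0, 0, 0, 0, 0, -20, 0], [0, 0, 0, 0, 0, -50, 0], [0, 0, 0, 0, 0, -80, 0], [0, 0, 0, 0, 0, -120, 0], [0, 0, 0, 0, 0, -140, 0], [0, 0, 0, 0, 0, -140, 0]],
  ],
)

```text
t: 17.07
position: [0.4542, 0.3484, 0.1571]
tcp_rot: [0.001, 0.705, 0.71, 0.006]
force: [0.6, 0.4, -0.6]
opening: 0.0449
grasp_force: 61.4
```

```bash
python3 -c "
from h import *
delta(598,-63.7,145,1.3)"
```

```text
t 17.07 pos [454.2 348.4 157.1] yawY 0.4 q6 0.55 open 44.9 f [ 0.6  0.4 -0.6] 
TURN [ 0.6 -0.4 -0.9] SHIFT [-413.1  140.8   10.9]
```

Request:
play_rows(
  commands=[
    [[0, 0, -1, -410, 141, 11, 0], [0, 0, -1, -410, 141, 11, 0], [0, 0, -1, -410, 141, 11, 0], [0, 0, -1, -410, 141, 11, 0], [0, 0, -1, -410, 141, 11, 0], [0, 0, -1, -410, 141, 11, 0], [0, 0, -1, -410, 141, 11, 0], [0, 0, -1, -410, 141, 11, 0], [0, 0, -1, -410, 141, 11, 0], [0, 0, -1, -410, 141, 11, 0]],
  ],
)

```text
t: 17.9
position: [0.5886, -0.0486, 0.1378]
tcp_rot: [-0.001, 0.699, 0.716, -0.0]
force: [0.8, 0.3, -0.9]
opening: 0.0446
grasp_force: 61.3
```

```bash
python3 -c "
from h import *
delta(598,-61.8,50,1.3)"
```

```text
t 17.90 pos [588.6 -48.6 137.8] yawY 1.4 q6 -0.20 open 44.6 f [ 0.8  0.3 -0.9] 
TURN [-0.1 -0.   0.1] SHIFT [-13.5   9.2  87.8]
```

Request:
play_rows(
  commands=[
    [[0, 0, 0, -13, 9, 25, 0], [0, 0, 0, -13, 9, 60, 0], [0, 0, 0, -13, 9, 80, 0], [0, 0, 0, -13, 9, 88, 0], [0, 0, 0, -13, 9, 88, 0], [0, 0, 0, -13, 9, 88, 0], [0, 0, 0, -13, 9, 88, 0]],
  ],
)

```text
t: 18.48
position: [0.5998, -0.0593, 0.0526]
tcp_rot: [0.001, 0.698, 0.716, 0.001]
force: [0.1, 0.1, -1.1]
opening: 0.0448
grasp_force: 61.4
```

```bash
python3 -c "
from h import *
delta(598,-61.8,11.5,1.3)"
```

```text
t 18.48 pos [599.8 -59.3  52.6] yawY 1.4 q6 -0.21 open 44.8 f [ 0.1  0.1 -1.1] 
TURN [0.2 0.  0.1] SHIFT [-2.4 -1.9 41.1]
```

Request:
play_rows(
  commands=[
    [[0, 0, 0, -2.5, -2, 20, 0], [0, 0, 0, -2.5, -2, 32, 0], [0, 0, 0, -2.5, -2, 37, 0], [0, 0, 0, -2.5, -2, 38, 0], [0, 0, 0, -2.5, -2, 38, 0], [0, 0, 0, -2.5, -2, 38, 0]],
  ],
)

```text
t: 18.98
position: [0.5972, -0.062, 0.0135]
tcp_rot: [0.0, 0.698, 0.716, 0.0]
force: [0.3, 0.1, -0.8]
opening: 0.0442
grasp_force: 61.4
```

```bash
python3 -c "
from h import *
delta(598,-61.8,11.5,1.3)"
```

```text
t 18.98 pos [597.2 -62.   13.5] yawY 1.4 q6 -0.22 open 44.2 f [ 0.3  0.1 -0.8] 
TURN [0.1 0.  0.1] SHIFT [0.2 0.8 2. ]
```

Request:
play_rows(
  commands=[
    [[0, 0, 0, 0, 0.5, 1, 0], [0, 0, 0, 0, 0.5, 2, 0], [0, 0, 0, 0, 0.5, 2.5, 0], [0, 0, 0, 0, 0.5, 2.5, 0]],
  ],
)

```text
t: 19.32
position: [0.5977, -0.0621, 0.0112]
tcp_rot: [0.001, 0.698, 0.716, 0.0]
force: [-2.4, -0.3, 3.7]
opening: 0.0447
grasp_force: 61.9
```

Request:
play_rows(
  commands=[
    [[0, 0, 0, 0, 0, 0, 1], [0, 0, 0, 0, 0, 0, 1], [0, 0, 0, 0, 0, 0, 1], [0, 0, 0, 0, 0, 0, 1], [0, 0, 0, 0, 0, -30, 1], [0, 0, 0, 0, 0, -70, 1], [0, 0, 0, 0, 0, -110, 1], [0, 0, 0, 0, 0, -150, 1], [0, 0, 0, 0, 0, -190, 1], [0, 0, 0, 0, 0, -210, 1]],
  ],
)

```text
t: 20.15
position: [0.5991, -0.0623, 0.2267]
tcp_rot: [0.004, 0.698, 0.716, 0.002]
force: [1.3, 0.0, 0.8]
opening: 0.0854
grasp_force: 0.0
```

```bash
cat > st.py <<'E'
from w import *
import sys
n=sys.argv[1]; c=shot('wrist',n)
P=cloud(c);Z=P[...,2];m=(Z>.035)&(Z<.047)&(abs(P[...,0]-.6)<.04)&(abs(P[...,1]+.062)<.04)
print('wood top',cv2.minEnclosingCircle((P[m][:,:2]*1000).astype(np.float32)),cv2.minAreaRect((P[m][:,:2]*1000).astype(np.float32)))
px=c['pixels'].astype(int)
m=((px.max(-1)<75)&(abs(Z)<.008)&(abs(P[...,0]-.6)<.08)&(abs(P[...,1]+.15)<.08)).astype(np.uint8)
m=cv2.morphologyEx(m,cv2.MORPH_OPEN,np.ones((3,3)));p=P[m>0]
print('pad',cv2.minAreaRect((p[:,:2]*1000).astype(np.float32)),'left edge',np.percentile(p[abs(p[:,0]-.598)<.01][:,1],99))
E
python3 st.py w7; python3 -c "
from h import *
delta(443,209,200,125)"
```

```text
wood top ((598.4027099609375, -63.94953918457031), 23.098142623901367) ((598.2980346679688, -63.49753189086914), (45.01587677001953, 44.87842559814453), 19.620649337768555)
pad ((599.7435302734375, -150.9412841796875), (109.54303741455078, 89.9214859008789), 1.2302184104919434) left edge -0.10669071853092214
t 20.20 pos [600.6 -62.6 230.1] yawY 1.4 q6 -0.22 open 85.6 f [ 2.2 -0.8  2.2] 
TURN [ 0.8 -0.2 56.4] SHIFT [ 275.4 -151.4   27.2]
```

View pics/w7.png

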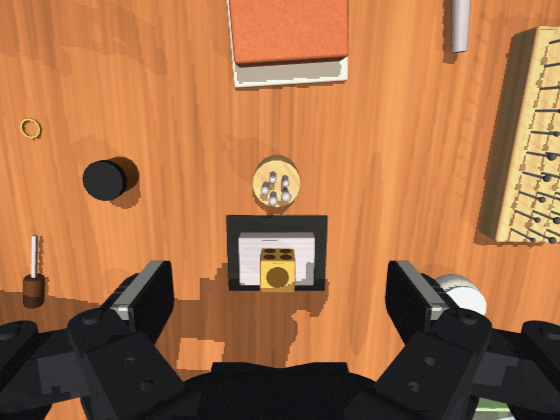

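The stand is at (598.3,-63.6), about a 20 mm gap to the pad. Next the charcoal.

Request:
play_rows(
  commands=[
    [[0, 0, 7, 35, -19, 4, 1], [0, 0, 14, 70, -38, 8, 1], [0, 0, 21, 105, -58, 12, 1], [0, 0, 28, 140, -77, 16, 1], [0, 0, 35, 175, -96, 20, 1], [0, 0, 42, 210, -115, 24, 1], [0, 0, 49, 245, -135, 27, 1], [0, 0, 56, 275, -151, 27, 1], [0, 0, 56, 275, -151, 27, 1], [0, 0, 56, 275, -151, 27, 1]],
  ],
)

```text
t: 21.03
position: [0.4379, 0.2109, 0.1926]
tcp_rot: [-0.0, 0.952, 0.306, -0.0]
force: [0.4, 0.1, -0.5]
opening: 0.0851
grasp_force: 0.0
```

```bash
python3 - <<'E'
from w import *
shot('wrist','w8'); blobs('w8',.01)
delta(443,209,3,125)
E
```

```text
table z 0.000704835797898623
[309.  25.] 4711 ztop 0.0359 c 565.1 274.5 size 53.4 70.0 ang 5.1 rgb [218. 237. 185.]
[516. 119.] 10150 ztop 0.0410 c 605.3 78.0 size 99.6 65.7 ang 5.1 rgb [221. 118.  76.]
[ 49. 154.] 3983 ztop 0.0256 c 341.6 393.7 size 40.1 71.0 ang 40.3 rgb [ 49. 203. 191.]
[283. 180.] 3458 ztop 0.0254 c 443.3 210.2 size 69.9 39.5 ang 34.8 rgb [35. 33. 33.]
[170. 240.] 1272 ztop 0.0340 c 337.0 265.5 size 13.1 54.7 ang 35.0 rgb [19.  18.  19.5]
t 21.08 pos [438.8 209.9 192.8] yawY -54.4 q6 1.29 open 85.2 f [0.5 0.1 0.2] 
TURN [0.  0.  0.6] SHIFT [  3.    3.2 189.8]
```

Request:
play_rows(
  commands=[
    [[0, 0, 0.8, 4, 2.5, 40, 1], [0, 0, 0.8, 4, 2.5, 80, 1], [0, 0, 0.8, 4, 2.5, 120, 1], [0, 0, 0.8, 4, 2.5, 150, 1], [0, 0, 0.8, 4, 2.5, 175, 1], [0, 0, 0.8, 4, 2.5, 187, 1], [0, 0, 0.8, 4, 2.5, 190, 1], [0, 0, 0.8, 4, 2.5, 190, 1], [0, 0, 0.8, 4, 2.5, 190, 0.7], [0, 0, 0.8, 4, 2.5, 190, 0.4]],
  ],
)

```text
t: 21.92
position: [0.4461, 0.21, 0.0054]
tcp_rot: [-0.0, 0.955, 0.297, 0.002]
force: [-0.1, 0.2, -0.7]
opening: 0.0641
grasp_force: 0.0
```

Request:
play_rows(
  commands=[
    [[0, 0, 0, 0, 0, 0, 0], [0, 0, 0, 0, 0, 0, 0], [0, 0, 0, 0, 0, 0, 0], [0, 0, 0, 0, 0, 0, 0], [0, 0, 0, 0, 0, 0, 0], [0, 0, 0, 0, 0, 0, 0], [0, 0, 0, 0, 0, 0, 0]],
  ],
)

```text
t: 22.5
position: [0.4457, 0.2102, 0.0051]
tcp_rot: [-0.0, 0.955, 0.297, 0.002]
force: [-0.5, -0.2, 5.6]
opening: 0.0385
grasp_force: 63.1
```

Request:
play_rows(
  commands=[
    [[0, 0, 0, 0, 0, -10, 0], [0, 0, 0, 0, 0, -20, 0], [0, 0, 0, 0, 0, -50, 0], [0, 0, 0, 0, 0, -80, 0], [0, 0, 0, 0, 0, -110, 0], [0, 0, 0, 0, 0, -110, 0], [0, 0, 0, 0, 0, -110, 0]],
  ],
)

```text
t: 23.08
position: [0.4458, 0.2102, 0.1166]
tcp_rot: [-0.0, 0.955, 0.297, 0.003]
force: [0.6, -0.0, -1.5]
opening: 0.0389
grasp_force: 62.3
```

```bash
python3 - <<'E'
from h import *
# brick/board from several wrist views
for n in ('w3','w5','w8','w6'):
    P=cloud(load(n)); Z=P[...,2]; m=(abs(Z-.0405)<.003)&(abs(P[...,0]-.605)<.08)&(abs(P[...,1]-.076)<.06)
    m=cv2.morphologyEx(m.astype(np.uint8),cv2.MORPH_OPEN,np.ones((3,3)))>0
    if m.sum()>500: print(n,cv2.minAreaRect((P[m][:,:2]*1000).astype(np.float32)),np.median(Z[m]))
delta(605,76.5,120,94.9)
E
```

```text
w3 ((606.02587890625, 73.80796813964844), (99.8615951538086, 58.64210891723633), 5.446878433227539) 0.04055674847390106
w5 ((606.1460571289062, 72.04570007324219), (101.72682189941406, 58.06218719482422), 8.170293807983398) 0.04054026304984576
w8 ((605.3463134765625, 77.84930419921875), (99.65819549560547, 65.04816436767578), 5.305251598358154) 0.04016778060199422
t 23.08 pos [445.8 210.2 116.6] yawY -55.4 q6 1.30 open 38.9 f [ 0.6 -0.  -1.5] 
TURN [ 0.  -0.4 29.7] SHIFT [ 55.1 200.4  -2.8]
```

Request:
play_rows(
  commands=[
    [[0, 0, 7, 14, 40, -3, 0], [0, 0, 14, 28, 80, -3, 0], [0, 0, 21, 42, 120, -3, 0], [0, 0, 28, 51, 160, -3, 0], [0, 0, 29.5, 55, 200, -3, 0], [0, 0, 29.5, 56, 202, -3, 0], [0, 0, 29.5, 56, 202, -3, 0], [0, 0, 29.5, 56, 202, -3, 0], [0, 0, 29.5, 56, 202, -3, 0]],
  ],
)

```text
t: 23.83
position: [0.6034, 0.0759, 0.1151]
tcp_rot: [-0.0, 0.999, 0.045, -0.001]
force: [0.0, -0.6, -0.2]
opening: 0.0385
grasp_force: 62.2
```

```bash
python3 -c "
from h import *
delta(607.3,77.7,55,95.1)"
```

```text
t 23.83 pos [603.4  75.9 115.1] yawY -84.8 q6 1.52 open 38.5 f [ 0.  -0.6 -0.2] 
TURN [-0.   0.1  0.1] SHIFT [ 4.2 -1.5 60. ]
```

Request:
play_rows(
  commands=[
    [[0, 0, 0, 4, -1.5, 25, 0], [0, 0, 0, 4, -1.5, 50, 0], [0, 0, 0, 4, -1.5, 58, 0], [0, 0, 0, 4, -1.5, 58, 0], [0, 0, 0, 4, -1.5, 58, 0], [0, 0, 0, 4, -1.5, 58, 0]],
  ],
)

```text
t: 24.33
position: [0.6094, 0.0775, 0.0598]
tcp_rot: [-0.0, 0.999, 0.045, 0.001]
force: [-0.7, -0.5, 0.2]
opening: 0.0385
grasp_force: 62.2
```

```bash
python3 -c "
from h import *
delta(607.3,77.7,45,95.1)"
```

```text
t 24.33 pos [609.4  77.5  59.8] yawY -84.9 q6 1.52 open 38.5 f [-0.7 -0.5  0.2] 
TURN [ 0.  -0.1  0. ] SHIFT [-2.1 -0.4 14.8]
```

Request:
play_rows(
  commands=[
    [[0, 0, 0, -2, 0, 7, 0], [0, 0, 0, -2, 0, 11, 0], [0, 0, 0, -2, 0, 13, 0], [0, 0, 0, -2, 0, 13, 0], [0, 0, 0, -2, 0, 13, 0]],
  ],
)

```text
t: 24.75
position: [0.6069, 0.0767, 0.0453]
tcp_rot: [0.0, 0.999, 0.044, 0.0]
force: [-0.5, 0.3, -0.1]
opening: 0.0387
grasp_force: 62.3
```

```bash
python3 -c "
from h import *
delta(607.3,77.7,45,95.1)"
```

```text
t 24.75 pos [606.9  76.7  45.3] yawY -84.9 q6 1.52 open 38.7 f [-0.5  0.3 -0.1] 
TURN [ 0. -0. -0.] SHIFT [ 0.5 -1.   0.3]
```

Request:
play_rows(
  commands=[
    [[0, 0, 0, 0.5, -1, 0.5, 0], [0, 0, 0, 0.5, -1, 1, 0], [0, 0, 0, 0.5, -1, 1, 0], [0, 0, 0, 0.5, -1, 1, 0]],
  ],
)

```text
t: 25.08
position: [0.6075, 0.0776, 0.0451]
tcp_rot: [0.0, 0.999, 0.044, 0.0]
force: [-2.5, -1.6, 5.8]
opening: 0.0383
grasp_force: 63.0
```

Request:
play_rows(
  commands=[
    [[0, 0, 0, 0, 0, 0, 1], [0, 0, 0, 0, 0, 0, 1], [0, 0, 0, 0, 0, 0, 1], [0, 0, 0, 0, 0, 0, 1], [0, 0, 0, 0, 0, 0, 1], [0, 0, 0, 0, 0, -40, 1], [0, 0, 0, 0, 0, -80, 1], [0, 0, 0, 0, 0, -120, 1], [0, 0, 0, 0, 0, -160, 1], [0, 0, 0, 0, 0, -160, 1]],
  ],
)

```text
t: 25.92
position: [0.6122, 0.0781, 0.2154]
tcp_rot: [0.0, 0.999, 0.044, 0.009]
force: [0.6, -0.4, 0.9]
opening: 0.0857
grasp_force: 0.0
```

```bash
python3 - <<'E'
from w import *
shot('wrist','w9'); blobs('w9',.01)
P=cloud(load('w9')); Z=P[...,2]
for nm,a,b in (('brick',.036,.045),('board',.004,.012)):
    m=(Z>a)&(Z<b)&(abs(P[...,0]-.6)<.08)&(P[...,1]>-.0)&(P[...,1]<.35)
    m[260:]=0; m=cv2.morphologyEx(m.astype(np.uint8),cv2.MORPH_OPEN,np.ones((3,3)))>0
    print(nm,cv2.minAreaRect((P[m][:,:2]*1000).astype(np.float32)),m.sum())
delta(449.5,-210.5,200,94.6)
E
```

```text
table z 0.0007006383705479013
[96. 25.] 5005 ztop 0.0256 c 743.9 233.6 size 23.5 203.0 ang 7.0 rgb [181. 170. 169.]
[ 70. 190.] 9314 ztop 0.0359 c 588.6 276.3 size 100.1 71.4 ang 4.8 rgb [149. 169. 126.]
[279. 191.] 7470 ztop 0.0651 c 606.3 77.0 size 69.8 40.0 ang 5.1 rgb [86. 46. 38.]
[512. 214.] 5297 ztop 0.0576 c 601.0 -151.7 size 34.6 35.2 ang 0.3 rgb [130. 118.  61.]
[425. 214.] 2508 ztop 0.0698 c 599.0 -64.6 size 25.5 25.4 ang 54.6 rgb [121.5 105.   76. ]
brick ((597.41650390625, 178.1336669921875), (99.26054382324219, 267.2668151855469), 4.9881134033203125) 3825
board ((597.189697265625, 176.54234313964844), (109.40548706054688, 299.36956787109375), 5.039651870727539) 16688
t 25.97 pos [610.7  78.  211.3] yawY -84.9 q6 1.52 open 85.3 f [-0.3 -0.8  0.4] 
TURN [ 0.  -0.7  0.5] SHIFT [-186.3  273.     9.2]
```

View pics/w9.png

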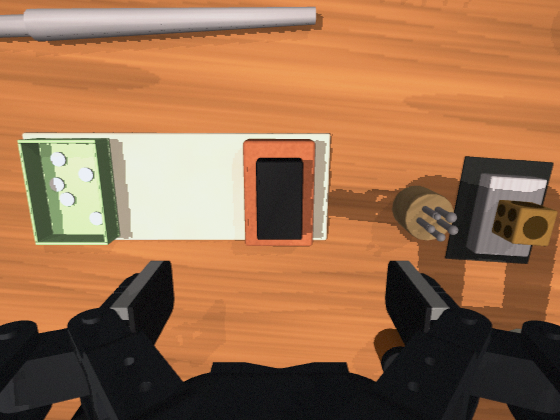

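The charcoal is at (606.3,77.0), 5.1°, against the brick centre at (606.0,76.9). The board centre is (597.2,176.5). Now the flux jar.

Request:
play_rows(
  commands=[
    [[0, 0, -7, -19, 27, 1, 1], [0, 0, -14, -37, 55, 2, 1], [0, 0, -21, -56, 82, 3, 1], [0, 0, -28, -75, 109, 4, 1], [0, 0, -35, -93, 137, 5, 1], [0, 0, -42, -112, 164, 6, 1], [0, 0, -49, -130, 191, 7, 1], [0, 0, -56, -149, 218, 8, 1], [0, 0, -63, -168, 246, 9, 1], [0, 0, -70, -186, 273, 9, 1]],
  ],
)

```text
t: 26.8
position: [0.4455, -0.2095, 0.1935]
tcp_rot: [-0.001, 0.795, 0.607, -0.0]
force: [0.2, 0.1, -0.8]
opening: 0.0854
grasp_force: 0.0
```

```bash
python3 -c "
from h import *
delta(449.6,-210.5,160,5)"
```

```text
t 26.80 pos [ 445.5 -209.5  193.5] yawY -15.3 q6 -0.28 open 85.4 f [ 0.2  0.1 -0.8] 
TURN [ -0.1  -0.1 -20.3] SHIFT [ 0.1  4.3 33.4]
```

Request:
play_rows(
  commands=[
    [[0, 0, -7, 0, 3, 0, 1], [0, 0, -14, 0, 3, 0, 1], [0, 0, -20, 0, 3, 0, 1], [0, 0, -20, 0, 3, 0, 1], [0, 0, -20, 0, 3, 0, 1]],
  ],
)

```text
t: 27.22
position: [0.4496, -0.2094, 0.194]
tcp_rot: [-0.001, 0.681, 0.732, -0.0]
force: [-0.2, -0.7, -0.5]
opening: 0.0853
grasp_force: 0.0
```

```bash
python3 - <<'E'
from w import *
shot('wrist','w10'); blobs('w10',.01)
delta(449.7,-210.5,5,5)
E
```

```text
table z 0.00046788959198434954
[277.  14.] 1330 ztop 0.0464 c 438.1 -74.4 size 37.1 17.8 ang 4.0 rgb [58. 55. 56.]
[482.  24.] 3698 ztop 0.0695 c 597.4 -67.8 size 24.4 18.2 ang 14.8 rgb [151. 122.  87.]
[153. 149.] 1157 ztop 0.0203 c 334.6 -176.8 size 76.3 18.2 ang 80.3 rgb [116.  71.  43.]
[455. 132.] 6192 ztop 0.0577 c 600.7 -152.3 size 35.3 34.6 ang 0.1 rgb [226. 209. 130.]
[279. 190.] 1655 ztop 0.0463 c 449.8 -210.2 size 36.5 37.2 ang 4.8 rgb [ 61. 139. 247.]
t 27.27 pos [ 449.7 -209.3  194.2] yawY 4.2 q6 -0.62 open 85.9 f [-0.7 -0.3  0.1] 
TURN [-0.1 -0.1 -0.8] SHIFT [ -1.3   0.2 189.2]
```

Request:
play_rows(
  commands=[
    [[0, 0, 0, -1, 0, 40, 1], [0, 0, 0, -1, 0, 80, 1], [0, 0, 0, -1, 0, 120, 1], [0, 0, 0, -1, 0, 150, 1], [0, 0, 0, -1, 0, 175, 1], [0, 0, 0, -1, 0, 187, 1], [0, 0, 0, -1, 0, 191, 1], [0, 0, 0, -1, 0, 191, 1], [0, 0, 0, -1, 0, 191, 0.7], [0, 0, 0, -1, 0, 191, 0.4]],
  ],
)

```text
t: 28.1
position: [0.4518, -0.2116, 0.0063]
tcp_rot: [0.002, 0.68, 0.733, 0.0]
force: [0.3, 0.6, -0.3]
opening: 0.0641
grasp_force: 0.0
```

Request:
play_rows(
  commands=[
    [[0, 0, 0, 0, 0, 0, 0], [0, 0, 0, 0, 0, 0, 0], [0, 0, 0, 0, 0, 0, 0], [0, 0, 0, 0, 0, 0, 0], [0, 0, 0, 0, 0, 0, 0], [0, 0, 0, 0, 0, 0, 0], [0, 0, 0, 0, 0, 0, 0]],
  ],
)

```text
t: 28.68
position: [0.4512, -0.2113, 0.0059]
tcp_rot: [0.001, 0.68, 0.733, 0.0]
force: [-1.6, 1.0, 6.8]
opening: 0.0365
grasp_force: 59.1
```

Request:
play_rows(
  commands=[
    [[0, 0, 0, 0, 0, -10, 0], [0, 0, 0, 0, 0, -20, 0], [0, 0, 0, 0, 0, -50, 0], [0, 0, 0, 0, 0, -90, 0], [0, 0, 0, 0, 0, -130, 0], [0, 0, 0, 0, 0, -160, 0], [0, 0, 0, 0, 0, -160, 0]],
  ],
)

```text
t: 29.27
position: [0.4542, -0.213, 0.1737]
tcp_rot: [0.008, 0.68, 0.733, 0.002]
force: [1.0, -0.2, -0.1]
opening: 0.0361
grasp_force: 60.2
```

```bash
python3 -c "
from h import *
delta(597.2,176.5,160,5)"
```

```text
t 29.27 pos [ 454.2 -213.   173.7] yawY 4.4 q6 -0.62 open 36.1 f [ 1.  -0.2 -0.1] 
TURN [ 0.7  0.5 -0.6] SHIFT [377.6 172.   12.5]
```

Request:
play_rows(
  commands=[
    [[0, 0, 0, 376, 172, 5, 0], [0, 0, 0, 376, 172, 5, 0], [0, 0, 0, 376, 172, 5, 0], [0, 0, 0, 376, 172, 5, 0], [0, 0, 0, 376, 172, 5, 0], [0, 0, 0, 376, 172, 5, 0], [0, 0, 0, 376, 172, 5, 0], [0, 0, 0, 376, 172, 5, 0], [0, 0, 0, 376, 172, 5, 0], [0, 0, 0, 376, 172, 5, 0]],
  ],
)

```text
t: 30.1
position: [0.593, 0.1797, 0.1589]
tcp_rot: [-0.0, 0.679, 0.734, -0.0]
force: [1.4, -1.3, -1.1]
opening: 0.0364
grasp_force: 60.2
```

```bash
python3 -c "
from h import *
delta(597.2,175.5,35,5)"
```

```text
t 30.10 pos [593.  179.7 158.9] yawY 4.4 q6 0.13 open 36.4 f [ 1.4 -1.3 -1.1] 
TURN [-0.  -0.  -0.6] SHIFT [ -4.5   3.9 123.9]
```

Request:
play_rows(
  commands=[
    [[0, 0, 0, -4.5, 4, 40, 0], [0, 0, 0, -4.5, 4, 80, 0], [0, 0, 0, -4.5, 4, 110, 0], [0, 0, 0, -4.5, 4, 120, 0], [0, 0, 0, -4.5, 4, 120, 0], [0, 0, 0, -4.5, 4, 120, 0], [0, 0, 0, -4.5, 4, 120, 0]],
  ],
)

```text
t: 30.68
position: [0.5995, 0.1734, 0.0422]
tcp_rot: [0.001, 0.68, 0.733, 0.002]
force: [0.2, 1.0, -0.1]
opening: 0.0362
grasp_force: 60.3
```

```bash
python3 -c "
from h import *
delta(597.2,175.5,14,5)"
```

```text
t 30.68 pos [599.5 173.4  42.2] yawY 4.3 q6 0.12 open 36.2 f [ 0.2  1.  -0.1] 
TURN [ 0.3 -0.  -0.7] SHIFT [ 2.3 -2.2 28.1]
```

Request:
play_rows(
  commands=[
    [[0, 0, 0, 2, -2, 15, 0], [0, 0, 0, 2, -2, 22, 0], [0, 0, 0, 2, -2, 25, 0], [0, 0, 0, 2, -2, 25, 0], [0, 0, 0, 2, -2, 25, 0]],
  ],
)

```text
t: 31.1
position: [0.5959, 0.175, 0.0151]
tcp_rot: [0.0, 0.68, 0.733, 0.0]
force: [0.0, -0.4, -0.9]
opening: 0.0364
grasp_force: 60.3
```

```bash
python3 -c "
from h import *
delta(597.2,175.5,14,5)"
```

```text
t 31.10 pos [595.9 175.   15.1] yawY 4.3 q6 0.12 open 36.4 f [ 0.  -0.4 -0.9] 
TURN [ 0.1 -0.  -0.7] SHIFT [0.4 1.3 1.1]
```

Request:
play_rows(
  commands=[
    [[0, 0, 0, 0.5, 1, 0.5, 0], [0, 0, 0, 0.5, 1, 1.5, 0], [0, 0, 0, 0.5, 1, 1.5, 0], [0, 0, 0, 0.5, 1, 1.5, 0]],
  ],
)

```text
t: 31.43
position: [0.5973, 0.1758, 0.014]
tcp_rot: [0.001, 0.68, 0.733, 0.001]
force: [-0.6, -0.5, 4.0]
opening: 0.0361
grasp_force: 60.3
```

Request:
play_rows(
  commands=[
    [[0, 0, 0, 0, 0, 0, 1], [0, 0, 0, 0, 0, 0, 1], [0, 0, 0, 0, 0, 0, 1], [0, 0, 0, 0, 0, 0, 1], [0, 0, 0, 0, 0, 0, 1], [0, 0, 0, 0, 0, -40, 1], [0, 0, 0, 0, 0, -80, 1], [0, 0, 0, 0, 0, -120, 1], [0, 0, 0, 0, 0, -160, 1], [0, 0, 0, 0, 0, -200, 1]],
  ],
)

```text
t: 32.27
position: [0.5959, 0.1755, 0.2145]
tcp_rot: [-0.0, 0.68, 0.733, -0.0]
force: [0.9, -0.4, -0.5]
opening: 0.0853
grasp_force: 0.0
```

Request:
play_rows(
  commands=[
    [[0, 0, 0, 20, -80, -10, 1], [0, 0, 0, 20, -80, -10, 1], [0, 0, 0, 20, -80, -10, 1], [0, 0, 0, 20, -80, -10, 1], [0, 0, 0, 20, -80, -10, 1], [0, 0, 0, 20, -80, -10, 1]],
  ],
)

```text
t: 32.77
position: [0.5158, 0.1893, 0.2227]
tcp_rot: [0.0, 0.68, 0.733, 0.0]
force: [0.5, -0.3, 0.1]
opening: 0.0855
grasp_force: 0.0
```

```bash
python3 - <<'E'
from w import *
shot('wrist','w11'); blobs('w11',.01); shot('side','side1'); shot('top','top1')
E
sed -i "s/'top0','side0'/'top1','side1'/; s/'crop0'/'crop1'/; s#pics/crop0#pics/crop1#; s/load('top0')/load('top1')/" m.py; python3 m.py
```

```text
table z 0.0005812302046939721
[519. 111.] 5667 ztop 0.0248 c 740.1 248.6 size 23.9 232.3 ang 4.6 rgb [180. 167. 165.]
[367.  90.] 9364 ztop 0.0358 c 588.7 276.9 size 100.4 70.3 ang 4.9 rgb [213. 239. 179.]
[ 56. 108.] 7563 ztop 0.0344 c 304.0 239.9 size 96.7 55.0 ang 38.4 rgb [28. 27. 27.]
[363. 202.] 1650 ztop 0.0542 c 596.9 177.2 size 37.3 37.1 ang 25.3 rgb [ 53. 125. 236.]
top1 table z 5.72419187272466e-06
[225.  86.] 152 ztop 0.025 c 746 174 size 12 88 ang 4 rgb [149.  141.5 136.5]
[165.  91.] 227 ztop 0.026 c 736 318 size 17 136 ang 10 rgb [186. 176. 171.]
[267. 138.] 1112 ztop 0.066 c 606 76 size 71 40 ang 5 rgb [102.   60.5  45. ]
[121. 135.] 436 ztop 0.026 c 625 439 size 41 68 ang 23 rgb [158.5  85.  180. ]
[359. 140.] 727 ztop 0.058 c 600 -153 size 34 34 ang 89 rgb [199. 182. 154.]
[325. 140.] 314 ztop 0.069 c 596 -64 size 24 24 ang 6 rgb [180. 154. 107.]
[230. 141.] 118 ztop 0.055 c 599 166 size 35 17 ang 14 rgb [ 63. 121. 219.]
[481. 154.] 67 ztop 0.017 c 554 -458 size 42 17 ang 19 rgb [209. 169. 162.]
[181. 163.] 149 ztop 0.037 c 547 293 size 64 32 ang 52 rgb [132. 157. 1
[... 936 characters left out ...]
 124.  160.5]
[185. 161.] 52 ztop 0.034 c 206 361 size 55 16 ang 82 rgb [208.  157.5 172. ]
[227. 178.] 498 ztop 0.036 c 302 240 size 99 58 ang 37 rgb [37. 36. 35.]
[334. 178.] 704 ztop 0.066 c 607 75 size 72 45 ang 6 rgb [92. 53. 37.]
[356. 209.] 244 ztop 0.067 c 596 -64 size 24 22 ang 2 rgb [144.5 121.5  98. ]
[372. 232.] 496 ztop 0.058 c 600 -152 size 36 36 ang 2 rgb [167.5 148.  118. ]
[310. 229.] 178 ztop 0.048 c 436 -65 size 39 34 ang 28 rgb [43. 39. 26.]
[299. 281.] 90 ztop 0.024 c 331 -189 size 51 16 ang 74 rgb [102.5  67.   45.5]
[422. 326.] 104 ztop 0.017 c 548 -461 size 72 23 ang 14 rgb [197.   96.5  77. ]
[424. 340.] 37 ztop 0.017 c 533 -489 size 34 11 ang 44 rgb [201.  72.  65.]
```

View pics/side1.png

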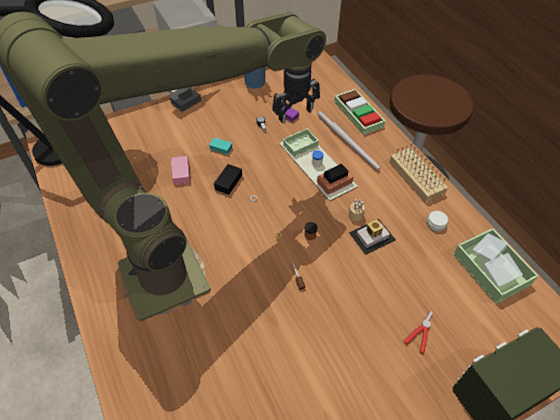

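The side view shows everything in place: flux (318,157) on the board, charcoal on the brick (335,177), stand (357,209) beside the pad, dome on the block (374,232), oil unmoved (310,229), and the gripper clear.

```bash
python3 -c "
from plant import sign_off
print(sign_off())"
```

```text
the job is handed in; nothing more can be done
None
```

The bench is set out as asked and handed in at about 33 s of the 122 s: on the last camera readings each item is within about 1 mm of its place and the oil jar has not moved; the sign-off returned no verdict.

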